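# Close the carver's gouge box

## Robot

A 7-joint arm with a two-finger parallel gripper is mounted at the origin on the work surface. World frame = base frame: x ahead of the robot, y to its left, z up, the work surface at z = 0. Lengths are in m, angles in rad, forces in N, time in s.
With the tool pointing down it reaches from about 0.4 to 0.9 m from the base axis. Payload 5.5 kg.
Tool frame: the origin (TCP) lies midway between the tips of the shut fingers; the grasp point (between the pads) lies 19 mm behind it (manip.grip_depth is the distance from the TCP to the grasp point, in m); z points along the fingers, x is the direction in which the jaws open and shut, and the axes are right-handed (so a half turn about z gives the same grasp; the last joint's range is limited). The gripper opens to 92 mm and grips with 3 to 60 N. Pads are 19 mm wide; open, the fingers measure 130 mm over their backs; the gripper's body (75 mm by 190 mm) begins 47 mm behind the grasp point.
Start: joints at [1.599, 0.501, -0.427, 1.55, 0.221, 1.138, -0.21], TCP at [0.151, -0.632, 0.227] pointing down, gripper open.
Joint ranges: [-2.88, 2.88], [-0.31, 2.03], [-1.54, 1.56], [0.2, 2.42], [-1.41, 4.55], [0.19, 2.02], [-2.57, 2.57]. Speed limits (rad/s): [2.57, 2.57, 3.14, 3.14, 3.14, 3.14, 3.14].

## Interface

Orientations are given as a unit quaternion [x, y, z, w].
In Python, from bench import manip, effector, viewer gives the robot as it stands. Calls block until the motion is done:
- manip.move_pose(position, orientation): joint-space move of the TCP to a pose.
- manip.servo_line(position, ori=None, vel=0.15): straight line of the TCP; ori=None keeps the orientation; vel is the mean speed in m/s.
- manip.movej(angles): joint-space move.
- effector.open_jaws() and effector.close(f_grip=None): open the fingers fully, or close them until they stop; f_grip is the grip in N (None keeps the last).
- manip.sleep(seconds).
- manip.solve_ik(position, orientation): joint angles nearest the present ones, or None.
- viewer.get_image(name): name is "scene" or "top" or "wrist"; returns the picture (400x640x3 uint8, red, green, blue); there is no depth.
- viewer.get_calibration(name): a dict with "vfov" (degrees; the focal length in pixels is half the picture's height over the tangent of half this angle, whatever the lens; pixels are square), "cx", "cy" (the principal point, pixels), "eye" and "attitude" of the camera in the world. Camera axes: x right, y down, z forward; pixel columns grow to the right and rows downward; lengths in m; the calibration is good to about 2 mm. The wrist camera is an equidistant fisheye: a pixel r from the principal point sees the ray r / f radians off the axis. A picture is of the moment at which its call begins: read the wrist's pose just before it. get_calibration takes no time and is no camera call; for the wrist camera it gives the pose at the moment of the call.
A pose or a line that the arm cannot do raises manip.PlanningError and nothing moves.
- manip.hand_in(): hands the job in, once; it reports no verdict.
Readings, each from a call of its own:
- manip.current_clock(): time.
- manip.current_q(): joint angles.
- manip.current_joint_velocities(): joint speeds.
- manip.current_tau(): joint torques, N m.
- manip.current_tool_pos(): TCP position.
- manip.current_tcp_rot(): TCP orientation.
- manip.current_force(): force on the tool from outside, world axes, zero at the start.
- manip.current_wrist_torque(): the same for the moment, N m.
- manip.current_finger_gap(): finger opening in m.
Only numpy, scipy, OpenCV 4.12 (cv2) and the standard library are available. Lean on these libraries where they do the work, as an engineer would, in place of code of your own. Each camera call takes 0.05 s, during which the arm holds its last target.

## Task

Close up the box of carving gouges: swing the wooden turn-button clear of the box, then carry the lid over by its handle and lower it, level and without dropping it, onto the two brass dowels until it lies flush on the box. Finally turn the button back over the lid as far as its stop to lock it, let go, and leave the mallet, the carving blank and the white tray where they are.

Things in the scene. Friction and masses are not known exactly. Their poses are not given: they have to be found in the camera images.
- gouge_box: Brown wooden box of gouges, does not move; left or right, the lid on the other side. 130 mm (x) by 200 mm (y), rim 50 mm high. Origin: centre of its underside. Brass dowels, 12 mm in diameter, stand on the end walls at y = +86 and -86 mm, rising 22 mm above the rim, top 8 mm tapering to 6 mm. On its -x side, away from the robot, a post (to x = -98 mm, 62 mm high) carries the turn-button.
- pin_a (a point): Tip of the brass dowel at the box's +y end, 72 mm above the table.
- pin_b (a point): Tip of the brass dowel at the box's -y end, 72 mm above the table.
- pivot (a point): Vertical axis of the turn-button, at x = -85 mm, y = 0 in the box's frame, 62.5 mm high (the underside of the button; the closed lid's top face is at 60 mm).
- button (a joint): Dark wooden turn-button, angle about its vertical pivot, rad. 0 (a stop): points along the box's +x, over the box, locking the lid. Grows anticlockwise from above to a stop at 1.9; from 1.5 it is clear of the lid's place. Light friction (1 N at the knob), stays where left. Blade 20 mm wide, 62.5 to 72.5 mm above the table, reaching 58 mm from the pivot (14 mm behind it).
- knob (a point): Point on the axis of the red upright knob on the turn-button: 16 mm in diameter, 47 mm from the pivot axis, from 72.5 to 102.5 mm above the table; this point is at 87.5 mm. It can be pushed from any side.
- lid: Loose pale wooden lid, 130 mm (x) by 200 mm (y) by 10 mm, about 0.3 kg, flat on the table at first. Origin: centre of its underside. 15 mm through holes at y = +86 and -86 mm; fits either way round. Solid dark handle on its middle, 18 mm wide (x), 100 mm long (y), 10 to 50 mm above the underside. Closed: origin 50 mm above the box's, y axes in line, dowels 12 mm proud of its top.
- hole_a (a point): Centre of the lid's hole at its +y end, at the underside.
- hole_b (a point): Centre of the lid's hole at its -y end, at the underside.
- mallet: Bystander: wooden mallet lying down, head 60 mm in diameter and 90 mm long, handle 130 mm towards its -x. Origin under the inner part of the head, on the table.
- blank: Bystander: pale rounded carving blank, 112 mm across, 64 mm high. Origin: centre of its underside.
- white_tray: Bystander: white plastic two-part tray, 95 by 150 by 50 mm. Origin: centre of its underside.

How it is judged:
By the outcome, as a careful person would: the job done as asked, in the order asked, and still so for the second after the job is handed in, with the robot touching nothing.
It also fails if it takes over 72 s, if anything falls off the work surface, if the arm or the gripper's body presses on something with over 40 N, if the wrist force passes 120 N, or if a joint passes its speed limit or range.

## Working session

There is one attempt and no reset: what is moved stays moved. The work goes in short steps, each a Python script; the robot and the scene stay as the last script left them, time stands still between calls to the robot, and variables do not carry over. Pictures are saved under pics/ and viewed, and the job is handed in when it is done.

```bash
ls; mkdir -p pics; python3 - <<'E'
from bench import manip, effector, viewer
import cv2
for n in ("scene","top","wrist"):
    c=viewer.get_calibration(n); print(n,c)
    cv2.imwrite(f"pics/{n}0.png",viewer.get_image(n)[:,:,::-1])
print(manip.current_clock(),manip.current_tool_pos(),manip.current_tcp_rot(),manip.grip_depth)
E
```

```text
pics
scene {'vfov': 49.77775620752562, 'cx': 323.5181690162736, 'cy': 188.8106335350558, 'eye': array([ 1.22506484, -0.80615392,  0.99005161]), 'attitude': array([ 0.86715013,  0.28994871, -0.11878622, -0.38713076])}
top {'vfov': 52.707248026312264, 'cx': 319.5384351348072, 'cy': 204.0686433129255, 'eye': array([5.02377575e-01, 7.26534153e-04, 1.30591699e+00]), 'attitude': array([ 0.70863023, -0.70286756,  0.0412908 , -0.04599417])}
wrist {'vfov': 65.70646984690485, 'cx': 322.1742662501793, 'cy': 194.67826238835903, 'eye': array([ 0.23264381, -0.60976776,  0.38355667]), 'attitude': array([ 0.77588927, -0.61140274, -0.09704617,  0.12150952])}
0.15 [ 0.15104412 -0.63165821  0.22591178] [ 7.85074091e-01 -6.19401402e-01 -5.77825949e-04 -4.90598976e-04] 0.0188
```

View pics/top0.png

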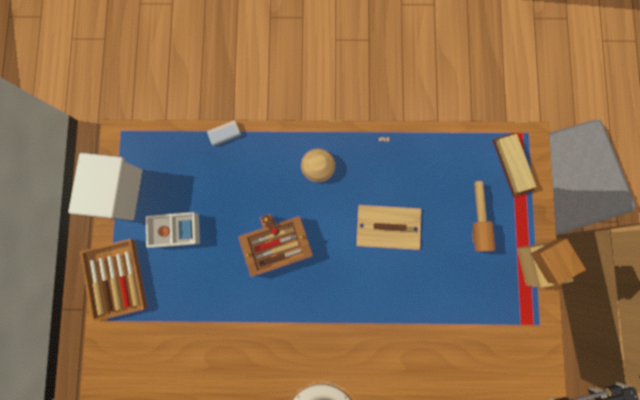

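View pics/scene0.png

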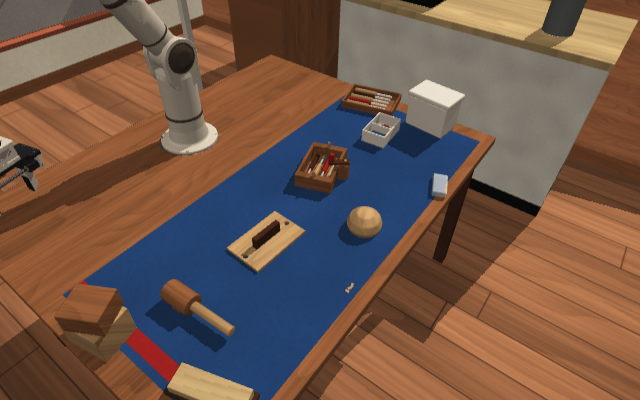

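```bash
cat > h.py <<'E'
from bench import manip, effector, viewer
import numpy as np, cv2
from scipy.spatial.transform import Rotation as R
def ray(c,u,v,fish):
    f=200/np.tan(np.radians(c['vfov'])/2)
    x=(u-c['cx'])/f; y=(v-c['cy'])/f
    if fish:
        th=np.hypot(x,y); s=np.sinc(th/np.pi)and np.sin(th)/max(th,1e-9)
        d=np.array([x*s,y*s,np.cos(th)])
    else: d=np.array([x,y,1.])
    return R.from_quat(c['attitude']).apply(d/np.linalg.norm(d))
def onz(c,u,v,z,fish=False):
    d=ray(c,u,v,fish); e=np.array(c['eye']); return e+d*(z-e[2])/d[2]
def proj(c,p,fish=False):
    q=R.from_quat(c['attitude']).inv().apply(np.array(p)-c['eye']); f=200/np.tan(np.radians(c['vfov'])/2)
    if fish:
        r=np.hypot(q[0],q[1]); th=np.arctan2(r,q[2]); return c['cx']+f*th*q[0]/r, c['cy']+f*th*q[1]/r
    return c['cx']+f*q[0]/q[2], c['cy']+f*q[1]/q[2]
def down(yaw): # tool x at world angle yaw, z down
    return (R.from_euler('z',yaw)*R.from_euler('x',np.pi)).as_quat()
def shot(n,name):
    c=viewer.get_calibration(n); im=viewer.get_image(n); cv2.imwrite(f"pics/{name}.png",im[:,:,::-1]); return c,im
E
python3 - <<'E'
from h import *
im=cv2.imread('pics/top0.png'); cv2.imwrite('pics/topz.png',cv2.resize(im[110:290,130:530],None,fx=2,fy=2,interpolation=cv2.INTER_CUBIC))
c=viewer.get_calibration('top')
for n,u,v,z in [('box',276,246,.05),('knob',275,231,.1),('lid',389,228,.01),('blank',318,165,.03),('tray',172,230,.03),('mallet',484,236,.03)]: print(n,onz(c,u,v,z))
w=viewer.get_calibration('wrist'); print(R.from_quat(w['attitude']).as_matrix(), R.from_quat(manip.current_tcp_rot()).as_matrix())
t=R.from_quat(manip.current_tcp_rot()).inv(); print(t.apply(w['eye']-manip.current_tool_pos()))
E
```

```text
box [0.52636526 0.14348202 0.05      ]
knob [0.56995752 0.14176169 0.1       ]
lid [ 0.58761568 -0.21341397  0.01      ]
blank [0.78761379 0.01595261 0.03      ]
tray [0.57436985 0.47639958 0.03      ]
mallet [ 0.56355435 -0.50833498  0.03      ]
[[ 0.23353389 -0.92519735 -0.29911835]
 [-0.97234707 -0.22276526 -0.07011995]
 [-0.00175839  0.30722224 -0.95163617]] [[ 2.32683138e-01 -9.72552553e-01 -2.99516976e-04]
 [-9.72551419e-01 -2.32683325e-01  1.48612550e-03]
 [-1.51502775e-03 -5.45006845e-05 -9.99998851e-01]]
[-0.00248598 -0.08447425 -0.15776953]
```

View pics/wrist0.png

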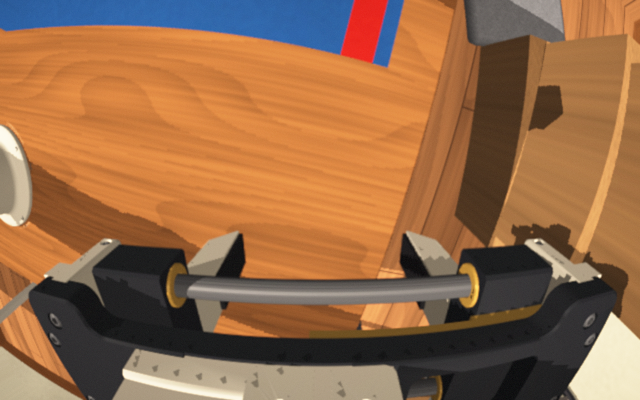

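```bash
sleep 0
```

```text
(no output)
```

View pics/topz.png

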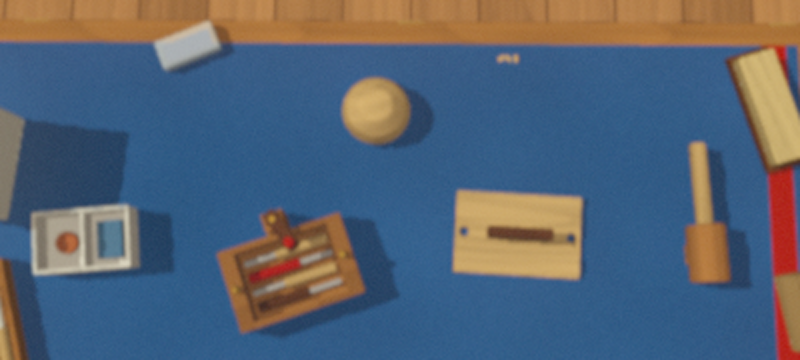

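```bash
python3 - <<'E'
from h import *
for p in [(.588,-.213,.25),(.588,-.213,.07),(.526,.143,.25),(.526,.143,.1),(.7,.143,.12)]:
  for yaw in np.radians([-90,-45,0,20,90,160,180,200]):
    q=manip.solve_ik(p,down(yaw)); print(p,round(np.degrees(yaw)),None if q is None else np.round(q,2))
E
```

```text
(0.588, -0.213, 0.25) -90 [ 0.83  0.5  -0.73  1.58  0.35  1.19 -1.54]
(0.588, -0.213, 0.25) -45 [ 0.95  0.57 -0.93  1.58  0.47  1.24 -0.85]
(0.588, -0.213, 0.25) 0 [ 1.03  0.63 -1.08  1.58  0.58  1.28 -0.14]
(0.588, -0.213, 0.25) 20 [ 1.06  0.67 -1.15  1.58  0.63  1.31  0.17]
(0.588, -0.213, 0.25) 90 [ 1.03  0.63 -1.08  1.58  0.58  1.28  1.43]
(0.588, -0.213, 0.25) 160 [-0.52  0.8   1.36  1.63 -0.8   1.37 -2.54]
(0.588, -0.213, 0.25) 180 [-0.52  0.8   1.36  1.63 -0.8   1.37 -2.2 ]
(0.588, -0.213, 0.25) 200 [-0.33  0.54  0.91  1.63 -0.45  1.2  -2.12]
(0.588, -0.213, 0.07) -90 [ 0.72  0.68 -0.57  1.72  0.46  0.87 -1.62]
(0.588, -0.213, 0.07) -45 [ 0.83  0.74 -0.75  1.72  0.61  0.93 -0.94]
(0.588, -0.213, 0.07) 0 [ 0.9   0.79 -0.86  1.72  0.7   0.98 -0.22]
(0.588, -0.213, 0.07) 20 [ 0.92  0.8  -0.9   1.72  0.74  0.99  0.1 ]
(0.588, -0.213, 0.07) 90 [ 0.97  0.85 -0.98  1.71  0.81  1.04  1.28]
(0.588, -0.213, 0.07) 160 [-0.5   1.15  1.35  1.77 -1.18  1.29 -2.33]
(0.588, -0.213, 0.07) 180 [-0.01  0.65  0.43  1.75 -0.35  0.82 -2.56]
(0.588, -0.213, 0.07) 200 [-0.18  0.71  0.68  1.76 -0.56  
[... 931 characters left out ...]
  -1.3   1.9   0.97  1.16  1.7 ]
(0.526, 0.143, 0.1) 180 [ 0.59  0.9  -1.3   1.9   0.97  1.16  2.05]
(0.526, 0.143, 0.1) 200 [-1.    0.62  0.91  1.95 -0.64  0.88 -2.55]
(0.7, 0.143, 0.12) -90 [ 0.27  0.85 -0.85  1.44  0.66  1.15 -2.25]
(0.7, 0.143, 0.12) -45 [ 0.33  0.9  -0.97  1.44  0.76  1.2  -1.52]
(0.7, 0.143, 0.12) 0 [ 0.27  0.84 -0.84  1.44  0.66  1.15 -0.67]
(0.7, 0.143, 0.12) 20 [ 0.24  0.82 -0.79  1.44  0.61  1.13 -0.3 ]
(0.7, 0.143, 0.12) 90 [ 0.26  0.84 -0.82  1.44  0.64  1.14  0.91]
(0.7, 0.143, 0.12) 160 [ 0.45  1.11 -1.31  1.43  1.07  1.4   1.91]
(0.7, 0.143, 0.12) 180 [ 0.45  1.11 -1.31  1.43  1.07  1.4   2.26]
(0.7, 0.143, 0.12) 200 [-0.75  0.84  0.84  1.48 -0.67  1.12 -2.57]
```

```bash
python3 - <<'E'
from h import *
import pickle
t0=manip.current_clock()
manip.move_pose((.588-.06,-.213,.25),down(-1.5)); print(manip.current_clock()-t0)
c,im=shot('wrist','w_lid'); pickle.dump(c,open('c_lid.pkl','wb'))
manip.move_pose((.55-.07,.143,.26),down(-1.4)); print(manip.current_clock()-t0)
c,im=shot('wrist','w_box'); pickle.dump(c,open('c_box.pkl','wb'))
E
```

```text
2.0333
3.4333
```

View pics/w_lid.png

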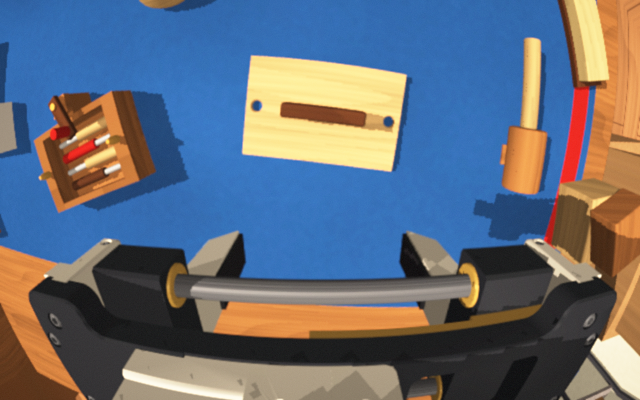

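View pics/w_box.png

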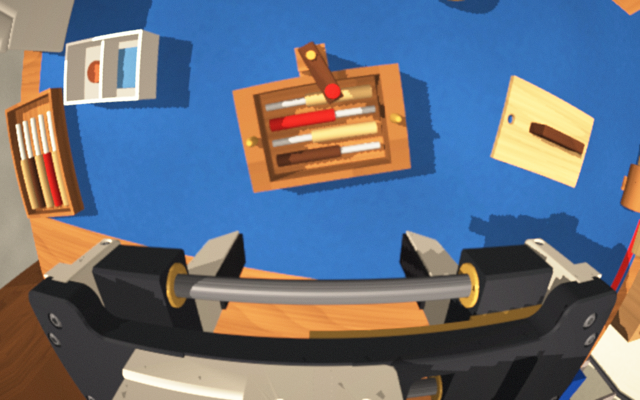

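```bash
python3 - <<'E'
import cv2,numpy as np
a=cv2.imread('pics/w_lid.png');b=cv2.imread('pics/w_box.png')
A=cv2.resize(a[45:180,235:415],None,fx=4,fy=4,interpolation=cv2.INTER_CUBIC)
B=cv2.resize(b[35:200,228:418],None,fx=4,fy=3.6,interpolation=cv2.INTER_CUBIC)
cv2.imwrite('pics/A.png',A);cv2.imwrite('pics/B.png',B)
E
```

```text
(no output)
```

View pics/A.png

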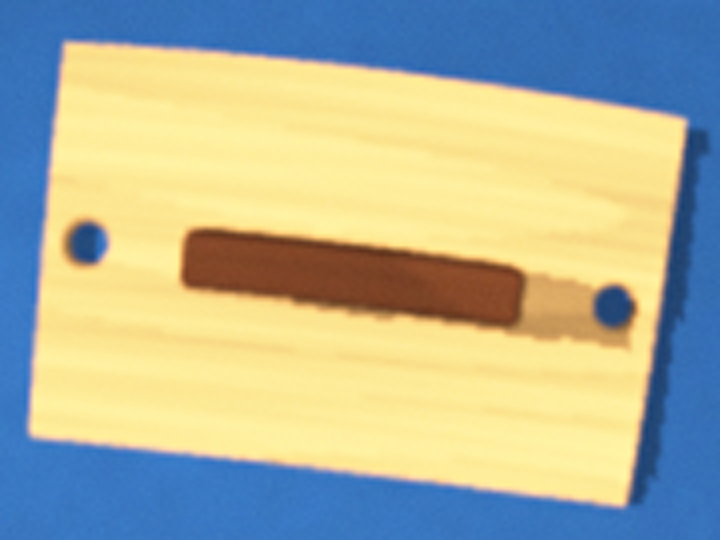

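View pics/B.png

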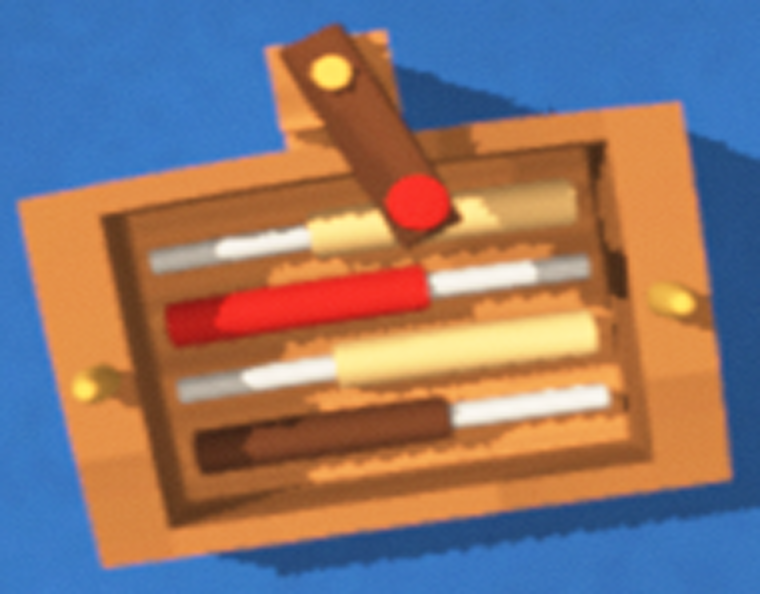

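```bash
python3 - <<'E'
from h import *
import pickle
cl=pickle.load(open('c_lid.pkl','rb'));cb=pickle.load(open('c_box.pkl','rb'))
def L(u,v,z): return onz(cl,(u+.5)/4-.5+235,(v+.5)/4-.5+45,z,True)
def B(u,v,z): return onz(cb,(u+.5)/4-.5+228,(v+.5)/3.6-.5+35,z,True)
lc=[L(*p,.01) for p in [(64,42),(687,118),(629,506),(30,437)]]
bc=[B(*p,.05) for p in [(20,202),(683,103),(731,480),(103,567)]]
def rep(n,c,h):
    c=np.array(c);print(n,'sides',[round(np.linalg.norm(c[i]-c[(i+1)%4]),4) for i in range(4)],'centre',c.mean(0))
    print('  yaw edges',np.degrees(np.arctan2(*(c[0]-c[1])[1::-1])),np.degrees(np.arctan2(*(c[3]-c[2])[1::-1])),np.degrees(np.arctan2(*(c[0]-c[3])[1::-1]))+90,np.degrees(np.arctan2(*(c[1]-c[2])[1::-1]))+90)
    h=np.array(h);d=h[0]-h[1];print('  pts',h,'mid',h.mean(0),'dist',np.linalg.norm(d),'yaw',np.degrees(np.arctan2(d[1],d[0])))
rep('lid',lc,[L(86,242,.01),L(613,305,.01)])
rep('box',bc,[B(86,389,.072),B(682,300,.072)])
print('pivot',B(331,70,.0725),'knob',B(417,201,.1025))
print('handle',[L(*p,.05) for p in [(187,231),(523,267),(519,325),(183,285)]])
m=np.mean([L(*p,.05) for p in [(187,231),(523,267),(519,325),(183,285)]],0);print(m)
E
```

```text
lid sides [np.float64(0.2008), np.float64(0.1305), np.float64(0.2014), np.float64(0.1308)] centre [ 0.59280083 -0.20842397  0.01      ]
  yaw edges 87.11451577468881 87.19064181778508 87.27032270574327 87.50597833684485
  pts [[ 0.59772539 -0.12199336  0.01      ]
 [ 0.58900587 -0.29285773  0.01      ]] mid [ 0.59336563 -0.20742554  0.01      ] dist 0.17108671307940365 yaw 87.07862790845863
box sides [np.float64(0.1999), np.float64(0.1297), np.float64(0.1998), np.float64(0.1289)] centre [0.52854956 0.15040597 0.05      ]
  yaw edges 109.03846274303878 108.80868751396923 108.67772399377948 108.63218517770332
  pts [[0.50089435 0.23191354 0.072     ]
 [0.55747247 0.069945   0.072     ]] mid [0.52918341 0.15092927 0.072     ] dist 0.1715660028613352 yaw 109.2550964978697
pivot [0.60981027 0.17884161 0.0725    ] knob [0.57256116 0.14964489 0.1025    ]
handle [array([ 0.60336053, -0.15987477,  0.05      ]), array([ 0.59969185, -0.256662  ,  0.05      ]), array([ 0.58273033, -0.2570213 ,  0.05      ]), array([ 0.58763176, -0.15953989,  0.05      ])]
[ 0.59335362 -0.20827449  0.05      ]
```

```bash
cat >> h.py <<'E'
PIV=np.array([.6095,.1785]); BY=np.radians(198.9); BC=np.array([.529,.1507]); BX=np.array([np.cos(BY),np.sin(BY)]); BYv=np.array([-BX[1],BX[0]])
def knob(th,z,r=.047): return (PIV[0]+r*np.cos(BY+th),PIV[1]+r*np.sin(BY+th),z), down(BY+th-1.5*np.pi)
E
python3 - <<'E'
from h import *
th=.335
print(knob(th,.08), np.degrees(BY+th-1.5*np.pi))
for t in np.linspace(th,1.72,9): print(manip.solve_ik(*knob(t,.08)))
p,o=knob(th,.16); manip.move_pose(p,o)
manip.servo_line(knob(th,.082)[0],vel=.1)
effector.close(5); print('gap',manip.current_finger_gap(),manip.current_force(),manip.current_clock())
shot('wrist','w_k')
E
```

```text
((np.float64(0.5725110608189152), np.float64(0.14950313157842718), 0.08), array([ 8.99153671e-01, -4.37633038e-01, -2.67972950e-17,  5.50572832e-17])) -51.905913863117405
[ 0.36492259  0.75040901 -0.92419784  1.79900798  0.72085633  0.96955143
 -1.77186951]
[ 0.39073605  0.77172313 -0.95283398  1.78845445  0.74803027  0.98929894
 -1.6029466 ]
[ 0.41323933  0.79554766 -0.98127104  1.77467388  0.77596052  1.01151257
 -1.43453767]
[ 0.4321462   0.82157741 -1.00957982  1.75808905  0.80455732  1.03596088
 -1.26686733]
[ 0.44706917  0.84915645 -1.03736517  1.7392115   0.8332984   1.06206724
 -1.09983421]
[ 0.45618846  0.87542557 -1.06092036  1.71866258  0.85869611  1.08710909
 -0.93148157]
[ 0.46366702  0.90501702 -1.08834081  1.69693364  0.88777282  1.11555659
 -0.7664363 ]
[ 0.46861501  0.93645608 -1.11777088  1.6746944   0.91875388  1.14603399
 -0.60357095]
[ 0.4708162   0.96880297 -1.14830579  1.65260544  0.95070424  1.17764811
 -0.44234371]
gap 0.015583455574430626 [ 0.02586362 -0.87133594  0.11903158] 6.3333
```

View pics/w_k.png

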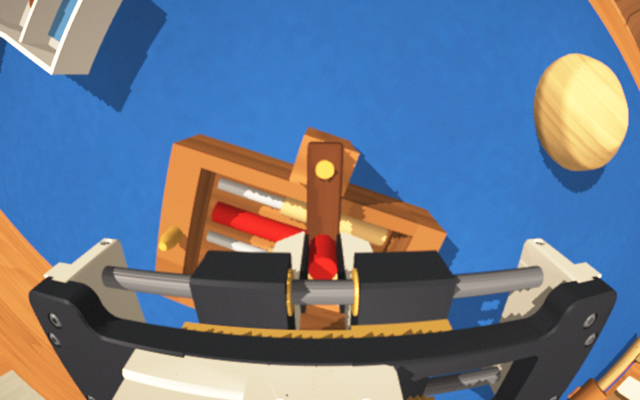

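The knob (around 322,255) is between the fingers, gap 15.6 mm, as expected for a 16 mm knob. Now I'll swing it open.

```bash
python3 - <<'E'
from h import *
for t in np.linspace(.335,1.73,10)[1:]:
    p,o=knob(t,.082); manip.servo_line(p,o,vel=.06)
    print(round(t,2),np.round(manip.current_force(),1),manip.current_finger_gap(),manip.current_clock())
effector.open_jaws()
manip.servo_line(knob(1.73,.2)[0],vel=.2)
print(manip.current_clock()); c,_=shot('wrist','w_o'); shot('top','t_o')
E
```

```text
0.49 [-1.5 -0.9  0.3] 0.015566559899622594 6.6917
0.64 [-0.9 -2.3 -0.2] 0.015721809459138834 7.0
0.8 [-0.5 -1.5 -0.4] 0.0158878692995136 7.3083
0.96 [-0.8 -1.8 -1.6] 0.015602972333000807 7.6167
1.11 [ 0.4 -1.3 -0.5] 0.015956571240626844 7.925
1.26 [-0.3 -0.7 -1.8] 0.015671405808753012 8.2333
1.42 [-0.2  0.2 -1.4] 0.015947353992688693 8.5417
1.58 [-0.3  0.2 -2.9] 0.01570010564062769 8.85
1.73 [-0.2  1.  -2.2] 0.015965081360889016 9.1583
11.1667
```

View pics/w_o.png

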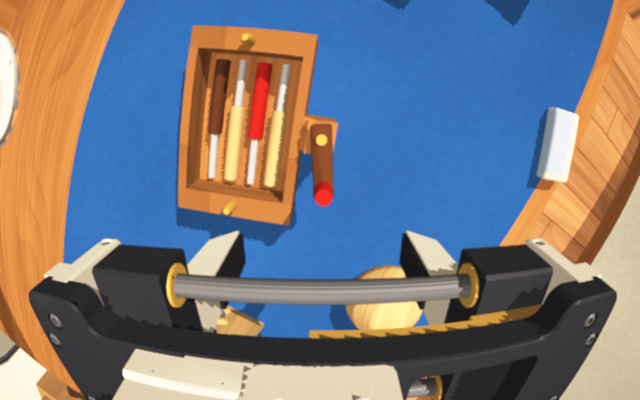

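The button (pivot at 321,140; knob at 323,195) now lies parallel to the box's long side, clear of the lid's place. Next I'll measure the dowels again from this second view.

```bash
python3 - <<'E'
import cv2,numpy as np
a=cv2.imread('pics/w_o.png')
A=cv2.resize(a[20:60,220:280],None,fx=8,fy=8,interpolation=cv2.INTER_CUBIC)
B=cv2.resize(a[185:225,200:260],None,fx=8,fy=8,interpolation=cv2.INTER_CUBIC)
cv2.imwrite('pics/C.png',np.vstack([A,B])[:,:])
E
```

```text
(no output)
```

View pics/C.png

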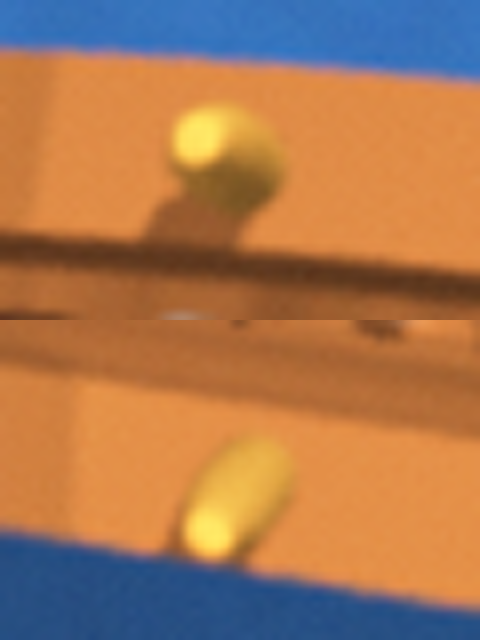

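```bash
python3 - <<'E'
from h import *
c=viewer.get_calibration('wrist')
p=onz(c,(198.5)/8-.5+220,137.5/8-.5+20,.072,True)
q=onz(c,(209.5)/8-.5+200,212.5/8-.5+185,.072,True)
print(p,q,(p+q)/2,np.linalg.norm(p-q),np.degrees(np.arctan2(*(p-q)[1::-1])))
print('knob',onz(c,323,195,.1025,True))
E
```

```text
[0.50021682 0.23212743 0.072     ] [0.55618806 0.07019293 0.072     ] [0.52820244 0.15116018 0.072     ] 0.17133464578279595 109.06725836189726
knob [0.63055986 0.14057988 0.1025    ]
```

```bash
python3 - <<'E'
from h import *
lc=np.array([.5932,-.208]); y=np.radians(-2.85)
manip.move_pose((*lc,.13),down(y))
manip.servo_line((*lc,.021),vel=.12)
print(np.round(manip.current_force(),1))
effector.close(30); print('gap',manip.current_finger_gap(),np.round(manip.current_force(),1))
manip.servo_line((*lc,.14),vel=.1)
print('gap',manip.current_finger_gap(),np.round(manip.current_force(),1),np.round(manip.current_wrist_torque(),2),manip.current_clock())
shot('wrist','w_g'); shot('scene','s_g'); import pickle; pickle.dump(viewer.get_calibration('wrist'),open('c_g.pkl','wb'))
E
```

```text
[-0.4 -0.1  0.1]
gap 0.017558856695854146 [-0.7  0.3  0.1]
gap 0.01806687248557031 [-0.4 -0.5 -3.7] [-0.11 -0.12 -0.03] 16.1333
```

View pics/w_g.png

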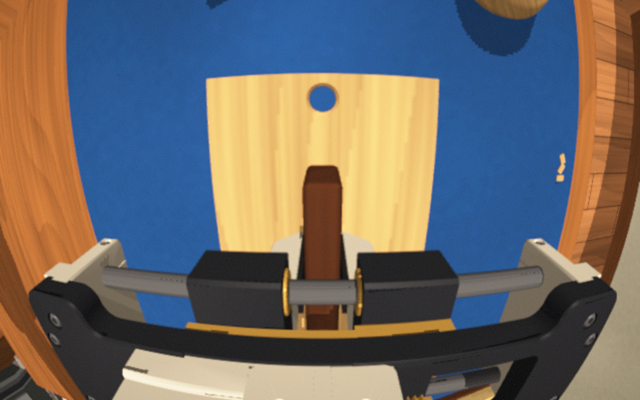

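View pics/s_g.png

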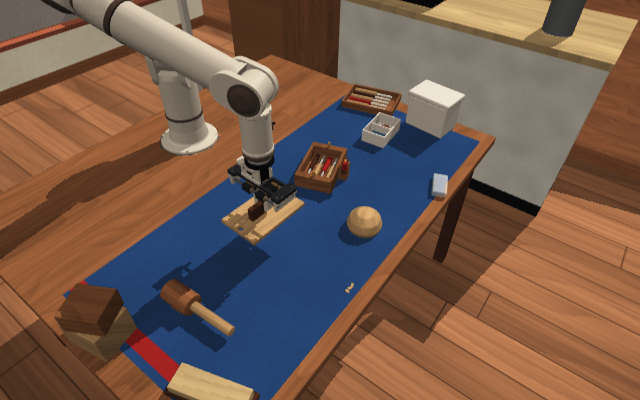

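```bash
python3 - <<'E'
from h import *
im=cv2.imread('pics/w_g.png')
cv2.imwrite('pics/D.png',cv2.resize(im[60:120,190:450],None,fx=3,fy=3,interpolation=cv2.INTER_CUBIC))
c=viewer.get_calibration('wrist'); t=R.from_quat(manip.current_tcp_rot()).inv(); P=manip.current_tool_pos(); print(P)
m=cv2.inRange(im,(90,0,0),(255,160,110)); n,l,s,ce=cv2.connectedComponentsWithStats(m[80:115,300:345]); 
for i in range(1,n):
  if 100<s[i][4]<900: print(s[i],ce[i]+[300,80])
for z in (.129,): print(t.apply(onz(c,322,98,z,True)-P), [t.apply(onz(c,u,v,z,True)-P) for u,v in [(207,79),(438,79)]])
E
```

```text
[ 0.59275818 -0.20791434  0.1391909 ]
[ 10   6  26  25 517] [322.15087041  98.10444874]
[-0.0001337  -0.08634114  0.01023195] [array([-0.06405001, -0.09958964,  0.01031264]), array([ 0.06429756, -0.09973308,  0.01016327])]
```

View pics/D.png

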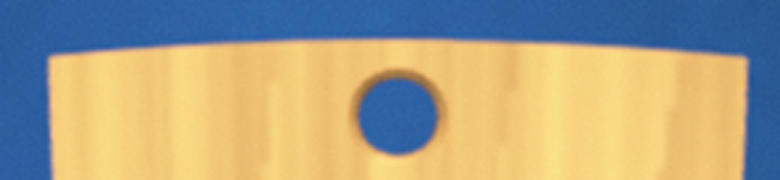

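```bash
python3 - <<'E'
from h import *
BC=np.array([.5288,.151]); y=np.radians(19.0)
manip.servo_line((*BC,.16),down(y),vel=.18)
manip.servo_line((*BC,.11),vel=.08); manip.sleep(.2)
print(manip.current_tool_pos(),R.from_quat(manip.current_tcp_rot()).as_matrix().round(4).tolist(),manip.current_finger_gap(),np.round(manip.current_force(),1),np.round(manip.current_wrist_torque(),2),manip.current_clock())
shot('wrist','w_h'); shot('scene','s_h')
b=cv2.imread('pics/s_h.png'); cv2.imwrite('pics/s_hz.png',cv2.resize(b[100:240,220:420],None,fx=4,fy=4,interpolation=cv2.INTER_CUBIC))
E
```

```text
[0.52918192 0.15117574 0.11053199] [[0.9455, 0.3255, 0.0009], [0.3255, -0.9455, 0.0002], [0.001, 0.0001, -1.0]] 0.017713822228277144 [-0.1  0.2 -4.1] [-0.   -0.18  0.04] 19.3917
```

View pics/w_h.png

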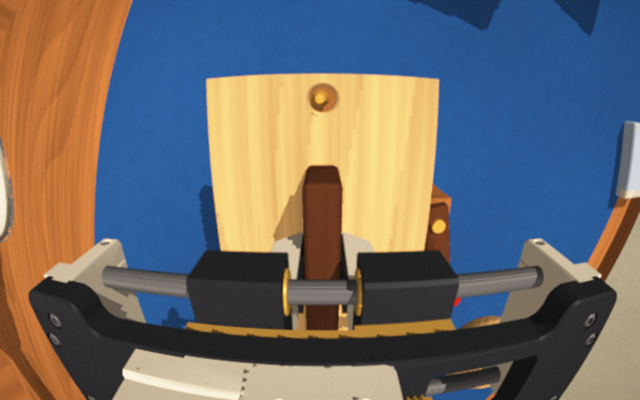

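View pics/s_hz.png

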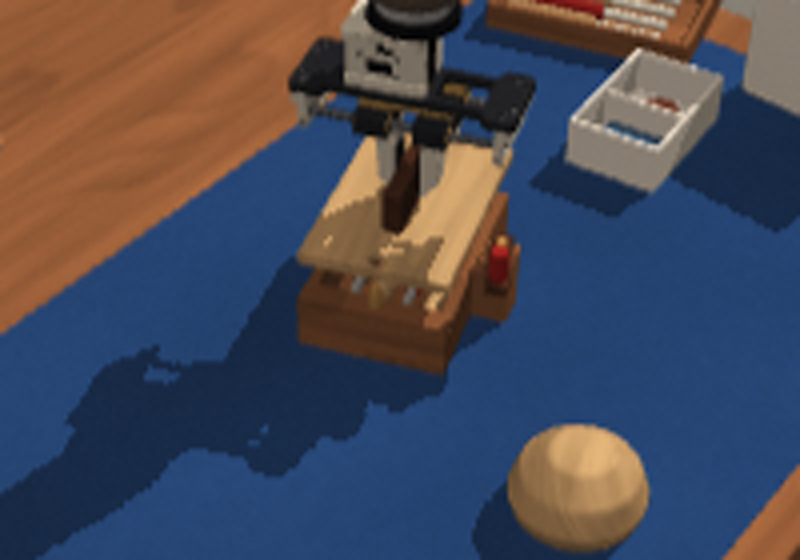

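```bash
python3 - <<'E'
from h import *
im=cv2.imread('pics/w_h.png')
cv2.imwrite('pics/E.png',cv2.resize(im[78:120,295:350],None,fx=10,fy=10,interpolation=cv2.INTER_CUBIC))
c=viewer.get_calibration('wrist'); t=R.from_quat(manip.current_tcp_rot()).inv(); P=manip.current_tool_pos()
for p in [(.5005,.232,.072)]: print(proj(c,p,True))
lid=P+R.from_quat(manip.current_tcp_rot()).apply([0,-.086,.011]); print(lid,proj(c,lid,True))
E
```

```text
(np.float64(319.52787043644304), np.float64(98.45448569178593))
[0.50107753 0.23234576 0.09935435] (np.float64(320.3837002694812), np.float64(98.30149579580203))
```

View pics/E.png

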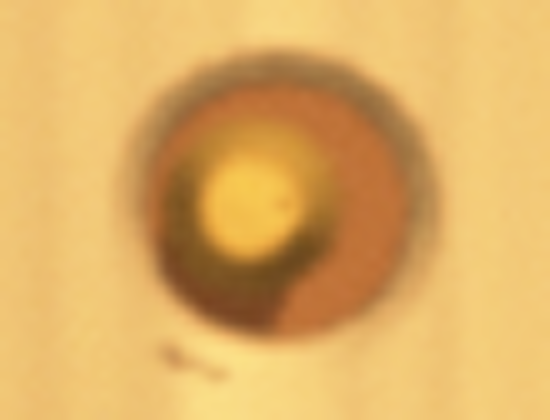

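```bash
python3 - <<'E'
from h import *
c=viewer.get_calibration('wrist'); t=R.from_quat(manip.current_tcp_rot()).inv(); P=manip.current_tool_pos()
for dz in (0,-.002):
  h=onz(c,322.95,97.1,P[2]-.011+dz,True); p=onz(c,319.25,98.05,.072,True)
  print(t.apply(h-P),t.apply(p-P),p-h)
E
```

```text
[ 0.00137534 -0.08665544  0.01098164] [-0.00085006 -0.08612347  0.03835376] [-0.00191177 -0.00122714 -0.02737349]
[ 0.00138113 -0.08666055  0.01298164] [-0.00085006 -0.08612347  0.03835376] [-0.00191699 -0.00123388 -0.02537349]
```

```bash
python3 - <<'E'
from h import *
import pickle
for i in range(2):
  c=viewer.get_calibration('wrist'); T=R.from_quat(manip.current_tcp_rot()); P=manip.current_tool_pos()
  print(T.inv().apply(c['eye']-P),(T.inv()*R.from_quat(c['attitude'])).as_euler('xyz',degrees=True), c['eye']-T.apply([0,-.0845,-.1578])-P, P)
# same measurement pixel consistency: tool x=0 lid hole & edge centre
for u,v in [(207,79),(438,79),(322.95,97.1)]: print(T.inv().apply(onz(c,u,v,.0995,True)-P))
E
```

```text
[ 0.00088612 -0.08622406 -0.15778216] [-17.90570161   0.02506419  -0.04870409] [ 2.76717137e-04  1.91860103e-03 -1.76327823e-05] [0.52906195 0.15102878 0.11037349]
[ 0.00088612 -0.08622406 -0.15778216] [-17.90570161   0.02506419  -0.04870409] [ 2.76717137e-04  1.91860103e-03 -1.76327823e-05] [0.52906195 0.15102878 0.11037349]
[-0.06323845 -0.09945607  0.01080905]
[ 0.06558745 -0.09961271  0.0108952 ]
[ 0.00137497 -0.08665512  0.01085513]
```

The held-lid view shows the wrist calibration is off by a fixed (0, +2.6) mm in world. Pin-in-hole gives the relative correction, which agrees once that bias is removed. I'll shift to match, then lower while watching the force.

```bash
python3 - <<'E'
from h import *
T=(.5276,.1500); y=np.radians(19.4)
manip.servo_line((*T,.11),down(y),vel=.05)
for z in (.095,.090,.085,.080):
    manip.servo_line((*T,z),vel=.04)
    print(z,np.round(manip.current_tool_pos(),4),np.round(manip.current_force(),1),np.round(manip.current_wrist_torque(),2))
    if abs(manip.current_force()[2]+3.8)>6 or np.linalg.norm(manip.current_force()[:2])>6: print('stop');break
print(manip.current_clock()); shot('wrist','w_i')
im=cv2.imread('pics/w_i.png'); cv2.imwrite('pics/F.png',cv2.resize(im[78:120,295:350],None,fx=10,fy=10,interpolation=cv2.INTER_CUBIC))
E
```

```text
0.095 [0.5274 0.1501 0.0947] [ 0.6  0.5 -3.8] [-0.   -0.1   0.06]
0.09 [0.5274 0.1499 0.0897] [ 0.5 -0.2 -3.6] [ 0.05 -0.14  0.01]
0.085 [0.5274 0.1499 0.0847] [ 0.1  0.2 -2.8] [ 0.01 -0.07  0.01]
0.08 [0.5274 0.1499 0.0796] [ 0.9  0.1 -3.5] [ 0.04 -0.11  0.03]
21.0917
```

View pics/F.png

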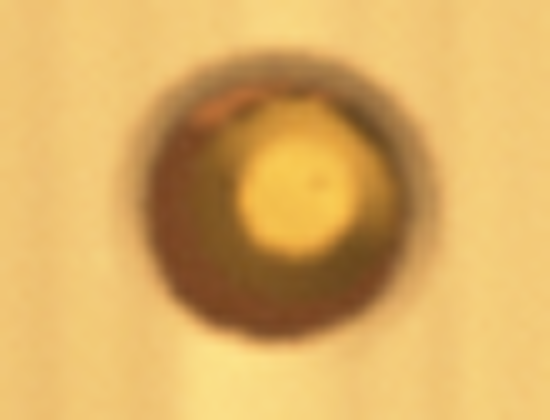

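The dowel tip (297,197) sits within about 0.6 mm of the hole centre (284,197) and there is no contact force. I'll continue down.

```bash
python3 - <<'E'
from h import *
T=(.5279,.1501)
for z in (.077,.0745,.073,.072,.0715,.071,.0705,.070):
    manip.servo_line((*T,z),vel=.02); manip.sleep(.05)
    f=manip.current_force()
    print(z,np.round(manip.current_tool_pos(),4),np.round(f,1),np.round(manip.current_wrist_torque(),2),manip.current_finger_gap())
    if f[2]>3 or np.linalg.norm(f[:2])>8: print('stop');break
print(manip.current_clock()); shot('wrist','w_j'); shot('scene','s_j')
b=cv2.imread('pics/s_j.png'); cv2.imwrite('pics/s_jz.png',cv2.resize(b[120:220,270:380],None,fx=6,fy=6,interpolation=cv2.INTER_CUBIC))
E
```

```text
0.077 [0.5279 0.1501 0.077 ] [-0.  -0.1 -2.7] [ 0.01 -0.11  0.01] 0.01776208257570373
0.0745 [0.5278 0.1501 0.0744] [ 0.5 -0.4 -4.4] [-0.01 -0.17 -0.01] 0.017699884469296427
0.073 [0.5279 0.1501 0.073 ] [ 0.6 -1.3 -3.6] [-0.07 -0.1   0.01] 0.017935413217849864
0.072 [0.5279 0.1501 0.072 ] [-0.2 -0.3 -4. ] [ 0.   -0.14 -0.05] 0.01783320605235328
0.0715 [0.5279 0.1501 0.0715] [-0.1 -0.6 -4.1] [-0.01 -0.16  0.02] 0.01787373307021622
0.071 [0.5279 0.1501 0.071 ] [ 0.1 -0.2 -3.5] [-0.01 -0.09 -0.01] 0.017950181410439754
0.0705 [0.5279 0.1501 0.0709] [-2.4 -1.8  3.3] [-0.35  0.39  0.03] 0.01788355005503968
stop
23.3167
```

View pics/s_jz.png

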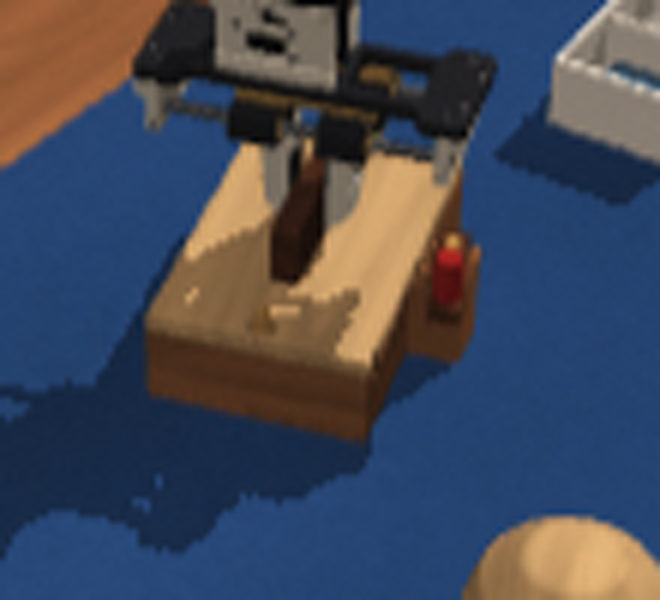

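View pics/w_j.png

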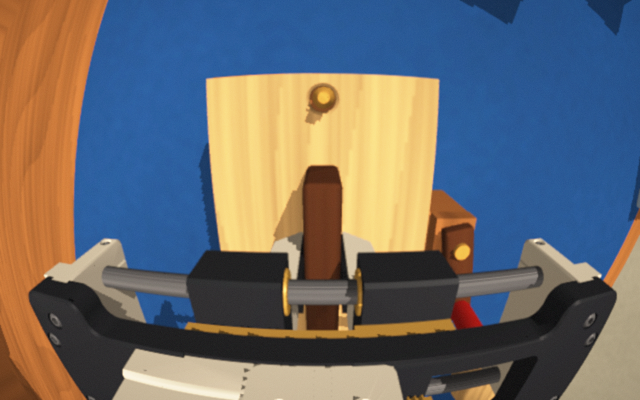

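The lid lies on the rim: contact came at the expected height (0.0709) with both dowels through. I'll release and check.

```bash
python3 - <<'E'
from h import *
p=manip.current_tool_pos()
effector.open_jaws()
manip.servo_line((p[0],p[1],.2),vel=.15)
print(np.round(manip.current_force(),1))
th=1.73
manip.move_pose((.53-.03,.14,.27),down(-1.23)); 
c,_=shot('wrist','w_l'); print(manip.current_clock())
im=cv2.imread('pics/w_l.png'); cv2.imwrite('pics/G.png',cv2.resize(im[20:220,200:440],None,fx=3,fy=3,interpolation=cv2.INTER_CUBIC))
E
```

```text
[0.6 0.2 0.1]
26.8833
```

View pics/G.png

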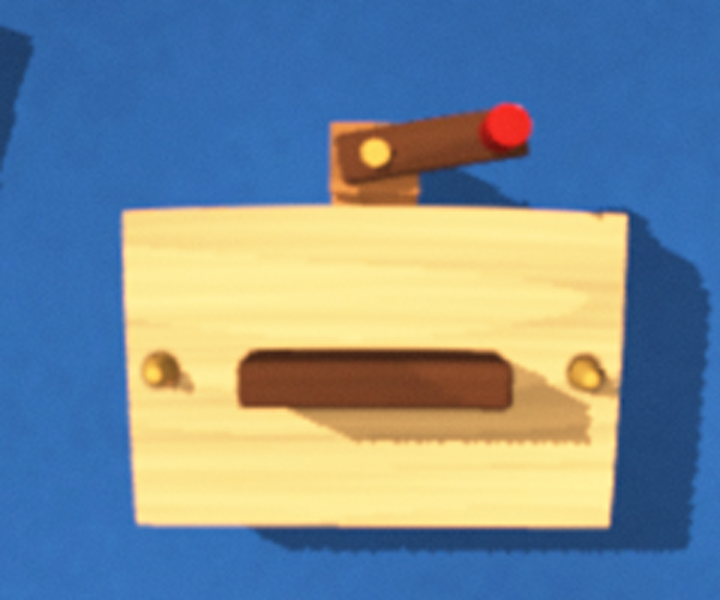

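```bash
python3 - <<'E'
from h import *
c=viewer.get_calibration('wrist'); e=np.array([.0001,.0026,0])
def G(u,v,z): return onz(c,(u+.5)/3-.5+200,(v+.5)/3-.5+20,z,True)-e
q=np.array([G(*p,.06) for p in [(123,211),(628,213),(610,526),(136,525)]])
print([np.linalg.norm(q[i]-q[(i+1)%4]).round(4) for i in range(4)],q.mean(0))
pv,k=G(375,152,.0745),G(508,125,.1025); d=k-pv; print(pv,k,np.linalg.norm(d[:2]),np.arctan2(d[1],d[0])-BY+2*np.pi, [G(162,370,.072),G(585,374,.072)])
E
```

```text
[np.float64(0.2005), np.float64(0.1308), np.float64(0.2012), np.float64(0.1309)] [0.52903853 0.14744232 0.06      ]
[0.60892408 0.17607218 0.0745    ] [0.63185517 0.13596759 0.1025    ] 0.046197546712483675 1.7603417085009525 [array([0.50325222, 0.22652051, 0.072     ]), array([0.55754893, 0.07022751, 0.072     ])]
```

```bash
sed -i 's/^PIV=np.array(\[.6095,.1785\]); BY=np.radians(198.9)/PIV=np.array([.6091,.1761]); BY=np.radians(199.1)/' h.py; python3 - <<'E'
from h import *
th=1.75
p,o=knob(th,.16); manip.move_pose(p,o)
manip.servo_line(knob(th,.082)[0],vel=.1)
effector.close(5); print('gap',manip.current_finger_gap(),np.round(manip.current_force(),1),manip.current_clock())
f0=manip.current_force()
for t in list(np.linspace(th,.08,11)[1:])+[.05,.03,.015,0,-.015,-.03,-.045,-.06]:
    p,o=knob(t,.082); manip.servo_line(p,o,vel=.06 if t>.07 else .03)
    f=manip.current_force()-f0; tang=f[:2]@np.array([-np.sin(BY+t),np.cos(BY+t)])
    print(round(t,3),np.round(f,1),round(tang,1))
    if tang>6 or np.linalg.norm(f)>15: print('stop');break
print(manip.current_clock(),manip.current_finger_gap()); shot('wrist','w_m')
E
```

```text
gap 0.015837455044505473 [ 0.6 -0.1  0. ] 30.325
1.583 [-0.7  0.2 -1.7] -0.6
1.416 [-0.5  0.1 -0.3] -0.5
1.249 [-1.  -0.8 -0.6] -1.0
1.082 [-1.8 -0.8 -0.2] -1.6
0.915 [-2.2 -0.7  0.5] -1.8
0.748 [-1.  -0.9  0.2] -0.5
0.581 [-1.6 -1.2  1. ] -0.5
0.414 [-1.9 -1.2  0.8] -0.4
0.247 [-1.2 -1.3  1.6] 0.5
0.08 [-0.9 -0.8  1.1] 0.4
0.05 [-2.8 -0.8  0.9] -0.3
0.03 [-0.8 -0.1  0.4] -0.1
0.015 [-0.6 -1.1 -0. ] 0.8
0 [-0.8 -0.9  0. ] 0.6
-0.015 [ 0.3 -2.6 -0.7] 2.5
-0.03 [ 2.5 -5.6 -0.2] 6.1
stop
34.9917 0.01582784199796031
```

View pics/w_m.png

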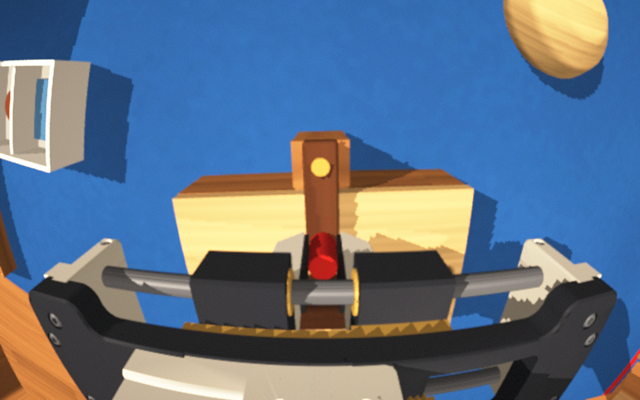

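The stop is reached (force rises just below my 0). I'll release, back off and verify.

```bash
python3 - <<'E'
from h import *
effector.open_jaws()
p=manip.current_tool_pos(); manip.servo_line((p[0],p[1],.2),vel=.15)
manip.move_pose((.5,.13,.27),down(-1.23))
c,_=shot('wrist','w_n'); shot('top','t_n'); shot('scene','s_n'); print(manip.current_clock(),np.round(manip.current_force(),1))
im=cv2.imread('pics/w_n.png'); cv2.imwrite('pics/H.png',cv2.resize(im[20:220,200:440],None,fx=3,fy=3,interpolation=cv2.INTER_CUBIC))
a=cv2.imread('pics/top0.png');b=cv2.imread('pics/t_n.png'); cv2.imwrite('pics/TT.png',np.vstack([a[110:340,60:560],b[110:340,60:560]]))
E
```

```text
37.875 [-0.   0.1 -0.3]
```

View pics/H.png

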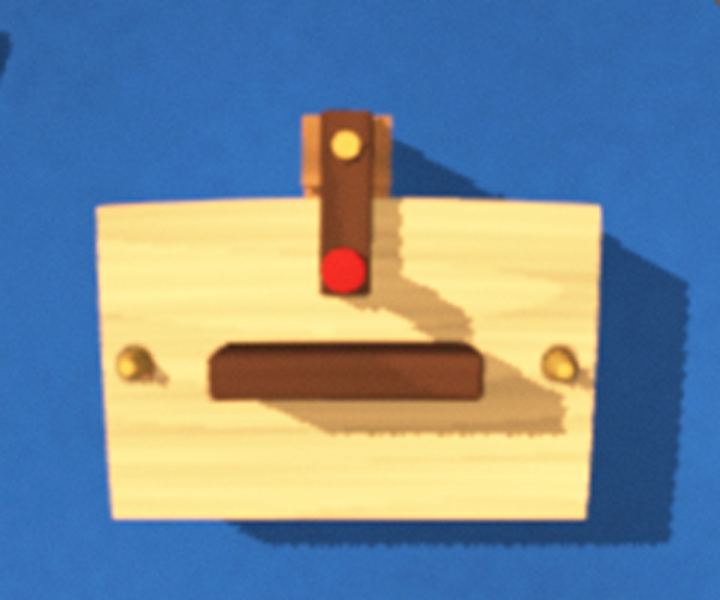

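View pics/TT.png

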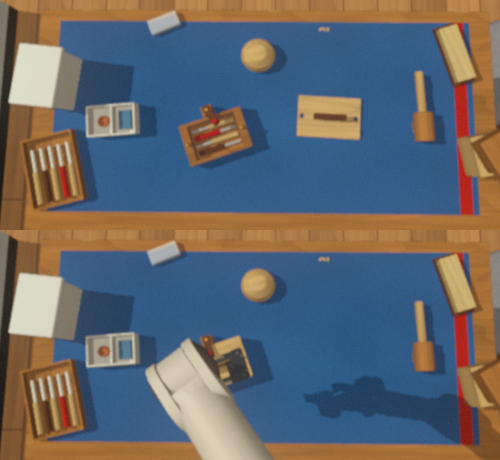

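```bash
python3 - <<'E'
from h import *
c=viewer.get_calibration('wrist')
def G(u,v,z): return onz(c,(u+.5)/3-.5+200,(v+.5)/3-.5+20,z,True)
d=G(343.5,270,.1025)-G(346,143.5,.0745); q=np.array([G(*p,.06) for p in [(97,206),(601,206),(586,519),(113,519)]])
ly=q[0]-q[1]; print('theta',np.arctan2(d[1],d[0])-BY+2*np.pi,np.linalg.norm(d[:2]),'lid yaw',np.degrees(np.arctan2(ly[1],ly[0])),[np.linalg.norm(q[i]-q[(i+1)%4]).round(4) for i in range(4)])
a=G(321,290,.0725)-G(321,112,.0725);b=G(370,292,.0725)-G(372,112,.0725)
print([np.arctan2(x[1],x[0])-BY+2*np.pi for x in (a,b)])
manip.hand_in()
E
```

```text
theta 0.0019295269160792827 0.04694628840046163 lid yaw 109.27563669578808 [np.float64(0.1998), np.float64(0.1297), np.float64(0.2002), np.float64(0.1307)]
[np.float64(0.0037939057933886744), np.float64(-0.0027569494612649237)]
the job is handed in; nothing more can be done
```

The box is closed and locked, and I handed the job in at about 38 s of the 72 s allowed.

I gripped the knob and swung the turn-button open, first to about 1.73 rad (1.76 in a later picture). I then carried the lid over by its handle and lowered it onto the dowels. Last, I turned the button back until it pressed on its stop with about 6 N, let go and backed the arm away.

**Lid:** the rim took the weight at the expected height, and both dowels stand through the holes. In the last picture the lid's outline at 60 mm height measures about 200 by 130 mm, so it lies flush and level. Its yaw is 109.3°, against about 109.1° for the box.

**Button:** it reads about 0.002 rad, which is at its stop to within what the picture can resolve.

**Bystanders:** the before and after top pictures show no visible movement of the mallet, the carving blank or the white tray. I compared these by eye and did not measure them.

**A check that disagreed:** the wrist-camera positions turned out to be about 2.6 mm off in world y. I found this while holding the lid above the box, and corrected it by lining up the dowel with the hole in one picture before lowering.

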